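# Scoop end caps into a carton and send it down the packing slide

### The job

Slide the empty carton on its carriage fully up against the green left-hand stop, then, with the carton there, use the scoop to transfer every white cap from the blue tray into the carton; do not touch caps in the tray with the fingers (only a cap that has fallen outside the tray may be picked up by hand). Then put the scoop back down, upright and wholly on its orange mat, and slide the carriage with the full carton fully against the red right-hand stop. Leave the tape roll and the pen where they are.

Things in the scene. Friction and masses are not known exactly. Their poses are not given: they have to be found in the camera images.
- tray: Fixed blue open tray, 245 x 174 x 50 mm. Origin: centre of its underside; x along its length (away from the robot at yaw 0), z up. Flat floor at z = 4 mm: x -117 to +117, y -46 to +46 mm; beyond that the long sides slope up at 45 degrees to 36 mm; end walls upright, 5 mm thick. The caps start on the robot-side (-x) part; the last 75 mm at +x are free.
- scoop: Loose aluminium scoop with upright black grip, 85 x 76 mm, 125 mm high, 220 g. Origin: underside, z up. Open lip at x = -45 mm (points to -x), floor 3 mm thick (1.5 at the lip), side walls 3 mm thick, 30 mm high from x = -18 to +40 mm, back wall at x = +40 mm, 55 mm high; 70 mm clear inside, room for four to six caps. Polished: caps slide off when tipped 40 degrees.
- scoop_grip (a point): Centre of the scoop's black grip block, at (25, 0, 101) mm in the scoop's frame (same axes). The block is 22 mm thick along x, 50 mm wide along y, 48 mm high; take it from above with the fingers closing along the scoop's x.
- mat: Fixed flat orange mat, 200 x 180 mm, 3 mm thick, the scoop's place. Origin: centre of its underside; the top is 3 mm above.
- cap0: White plastic octagonal end cap, 32 mm across corners, 26 mm high, chamfered edges, 20 g. Origin: its centre. 6 to 8 caps are present in a run; an absent cap has no pose.
- cap1: White plastic octagonal end cap, 32 mm across corners, 26 mm high, chamfered edges, 20 g. Origin: its centre. 6 to 8 caps are present in a run; an absent cap has no pose.
- cap2: White plastic octagonal end cap, 32 mm across corners, 26 mm high, chamfered edges, 20 g. Origin: its centre. 6 to 8 caps are present in a run; an absent cap has no pose.
- cap3: White plastic octagonal end cap, 32 mm across corners, 26 mm high, chamfered edges, 20 g. Origin: its centre. 6 to 8 caps are present in a run; an absent cap has no pose.
- cap4: White plastic octagonal end cap, 32 mm across corners, 26 mm high, chamfered edges, 20 g. Origin: its centre. 6 to 8 caps are present in a run; an absent cap has no pose.
- cap5: White plastic octagonal end cap, 32 mm across corners, 26 mm high, chamfered edges, 20 g. Origin: its centre. 6 to 8 caps are present in a run; an absent cap has no pose.
- cap6: White plastic octagonal end cap, 32 mm across corners, 26 mm high, chamfered edges, 20 g. Origin: its centre. 6 to 8 caps are present in a run; an absent cap has no pose.
- cap7: White plastic octagonal end cap, 32 mm across corners, 26 mm high, chamfered edges, 20 g. Origin: its centre. 6 to 8 caps are present in a run; an absent cap has no pose.
- carriage (a joint): Position of the carriage on its slide rail, m: 0 = against the red right-hand stop (robot's right, -y), 0.22 = against the green left-hand stop (+y, next to the tray side). It stays where it is left; pushing it takes about 3 N.
- carton_floor (a point): Centre of the inner floor of the open cardboard carton that is fixed on the carriage; moves with it. Inside 150 mm along x, 140 mm along y, walls 4 mm thick reaching 45 mm above this point. Its y axis is the rail's direction, towards the green stop.
- post_grip (a point): Grip point on the carriage's upright steel post (20 mm diameter, on the robot's side of the carton, 123 mm from the carton's centre); the post ends 20 mm above this point. Grip it from above and move along the rail.
- tape_roll: Orange roll of tape, 100 mm wide, 45 mm high, not part of the job: leave it alone. Origin: centre of its underside.
- marker: Red marker pen, 120 mm long, 18 mm thick, not part of the job: leave it alone. Origin: centre of its underside.

How it is judged (in metres and radians):
On the way, in this order (a step that is already met when the one before it is completed fails the run):
1. the carriage is against the green left-hand stop (within 8 mm) (value of joint carriage above 0.212 m), for 0.2 s.
2. every cap is in the carton, with the carriage still at the green stop (within 12 mm) (value of joint carriage above 0.208 m and x of cap0 in the frame of carton_floor between -0.072 and 0.072 m and y of cap0 in the frame of carton_floor between -0.067 and 0.067 m and z of cap0 in the frame of carton_floor between 0 and 0.058 m and x of cap1 in the frame of carton_floor between -0.072 and 0.072 m and y of cap1 in the frame of carton_floor between -0.067 and 0.067 m and z of cap1 in the frame of carton_floor between 0 and 0.058 m and x of cap2 in the frame of carton_floor between -0.072 and 0.072 m and y of cap2 in the frame of carton_floor between -0.067 and 0.067 m and z of cap2 in the frame of carton_floor between 0 and 0.058 m and x of cap3 in the frame of carton_floor between -0.072 and 0.072 m and y of cap3 in the frame of carton_floor between -0.067 and 0.067 m and z of cap3 in the frame of carton_floor between 0 and 0.058 m and x of cap4 in the frame of carton_floor between -0.072 and 0.072 m and y of cap4 in the frame of carton_floor between -0.067 and 0.067 m and z of cap4 in the frame of carton_floor between 0 and 0.058 m and x of cap5 in the frame of carton_floor between -0.072 and 0.072 m and y of cap5 in the frame of carton_floor between -0.067 and 0.067 m and z of cap5 in the frame of carton_floor between 0 and 0.058 m and x of cap6 in the frame of carton_floor between -0.072 and 0.072 m and y of cap6 in the frame of carton_floor between -0.067 and 0.067 m and z of cap6 in the frame of carton_floor between 0 and 0.058 m and x of cap7 in the frame of carton_floor between -0.072 and 0.072 m and y of cap7 in the frame of carton_floor between -0.067 and 0.067 m and z of cap7 in the frame of carton_floor between 0 and 0.058 m), for 0.2 s.
At the end, for the whole second after the job is handed in: The carriage is within 8 mm of the red right-hand stop, every present cap lies in the carton, below or at the rim, and at rest, and the scoop stands upright (within 0.1 rad) on the orange mat with its origin within 60 mm of the mat's centre along each of its axes (value of joint carriage below 0.008 m and x of cap0 in the frame of carton_floor between -0.072 and 0.072 m and y of cap0 in the frame of carton_floor between -0.067 and 0.067 m and z of cap0 in the frame of carton_floor between 0 and 0.058 m and x of cap1 in the frame of carton_floor between -0.072 and 0.072 m and y of cap1 in the frame of carton_floor between -0.067 and 0.067 m and z of cap1 in the frame of carton_floor between 0 and 0.058 m and x of cap2 in the frame of carton_floor between -0.072 and 0.072 m and y of cap2 in the frame of carton_floor between -0.067 and 0.067 m and z of cap2 in the frame of carton_floor between 0 and 0.058 m and x of cap3 in the frame of carton_floor between -0.072 and 0.072 m and y of cap3 in the frame of carton_floor between -0.067 and 0.067 m and z of cap3 in the frame of carton_floor between 0 and 0.058 m and x of cap4 in the frame of carton_floor between -0.072 and 0.072 m and y of cap4 in the frame of carton_floor between -0.067 and 0.067 m and z of cap4 in the frame of carton_floor between 0 and 0.058 m and x of cap5 in the frame of carton_floor between -0.072 and 0.072 m and y of cap5 in the frame of carton_floor between -0.067 and 0.067 m and z of cap5 in the frame of carton_floor between 0 and 0.058 m and x of cap6 in the frame of carton_floor between -0.072 and 0.072 m and y of cap6 in the frame of carton_floor between -0.067 and 0.067 m and z of cap6 in the frame of carton_floor between 0 and 0.058 m and x of cap7 in the frame of carton_floor between -0.072 and 0.072 m and y of cap7 in the frame of carton_floor between -0.067 and 0.067 m and z of cap7 in the frame of carton_floor between 0 and 0.058 m and x of scoop in the frame of mat between -0.06 and 0.06 m and y of scoop in the frame of mat between -0.06 and 0.06 m and z of scoop in the frame of mat between 0 and 0.012 m and angle between scoop's own z axis and vertical below 0.1 rad and linear speed of scoop below 0.02 m/s and linear speed of each of cap0, cap1, cap2, cap3, cap4, cap5, cap6, cap7 below 0.03 m/s); the robot touches nothing.
It fails at once if the fingers touch a cap that is in the tray (more than 0.5 N) ((contact force between the fingers and cap0 above 0.5 N and x of cap0 in the frame of tray between -0.118 and 0.118 m and y of cap0 in the frame of tray between -0.083 and 0.083 m and z of cap0 in the frame of tray between 0 and 0.07 m) or (contact force between the fingers and cap1 above 0.5 N and x of cap1 in the frame of tray between -0.118 and 0.118 m and y of cap1 in the frame of tray between -0.083 and 0.083 m and z of cap1 in the frame of tray between 0 and 0.07 m) or (contact force between the fingers and cap2 above 0.5 N and x of cap2 in the frame of tray between -0.118 and 0.118 m and y of cap2 in the frame of tray between -0.083 and 0.083 m and z of cap2 in the frame of tray between 0 and 0.07 m) or (contact force between the fingers and cap3 above 0.5 N and x of cap3 in the frame of tray between -0.118 and 0.118 m and y of cap3 in the frame of tray between -0.083 and 0.083 m and z of cap3 in the frame of tray between 0 and 0.07 m) or (contact force between the fingers and cap4 above 0.5 N and x of cap4 in the frame of tray between -0.118 and 0.118 m and y of cap4 in the frame of tray between -0.083 and 0.083 m and z of cap4 in the frame of tray between 0 and 0.07 m) or (contact force between the fingers and cap5 above 0.5 N and x of cap5 in the frame of tray between -0.118 and 0.118 m and y of cap5 in the frame of tray between -0.083 and 0.083 m and z of cap5 in the frame of tray between 0 and 0.07 m) or (contact force between the fingers and cap6 above 0.5 N and x of cap6 in the frame of tray between -0.118 and 0.118 m and y of cap6 in the frame of tray between -0.083 and 0.083 m and z of cap6 in the frame of tray between 0 and 0.07 m) or (contact force between the fingers and cap7 above 0.5 N and x of cap7 in the frame of tray between -0.118 and 0.118 m and y of cap7 in the frame of tray between -0.083 and 0.083 m and z of cap7 in the frame of tray between 0 and 0.07 m)).
It fails at once if the tape roll or the pen is moved more than 30 mm (distance of any of tape_roll, marker from where it was at the start of the episode above 0.03 m).
Of cap0, cap1, cap2, cap3, cap4, cap5, cap6, cap7 only 6 to 8 are there at a start; the rules pass over those that are not, and their reading is None.
At some moment in a run one of scoop may be knocked a few centimetres aside while the robot is not near it.
It also fails if it takes over 210 s, if anything falls off the work surface, if the arm or the gripper's body presses on something with over 40 N, if the wrist force passes 120 N, or if a joint passes its speed limit or range.

### The arm

A 6-joint arm with a two-finger parallel gripper is mounted at the origin on the work surface. World frame = base frame: x ahead of the robot, y to its left, z up, the work surface at z = 0. Lengths are in m, angles in degrees, forces in N, time in s.
With the tool pointing down it reaches from about 0.4 to 0.825 m from the base axis. Payload 7 kg.
Tool frame: the origin (TCP) lies midway between the tips of the shut fingers; the grasp point (between the pads) lies 19 mm behind it; z points along the fingers, y is the line along which they close (so a half turn about z gives the same grasp; the last joint's range is limited). The gripper opens to 88 mm and grips with 3 to 60 N. Pads are 19 mm wide; open, the fingers measure 130 mm over their backs; the gripper's body (78 mm by 193 mm) begins 47 mm behind the grasp point.
Start: joints at [85.262, 20.546, 0.682, 0, -70.136, -16.507], TCP at [0.245, 0.629, 0.227] pointing down, gripper open.
Joint ranges: [-176.03, 176.03], [-82.01, 121.73], [-58.28, 71.71], [-173.87, 95.51], [-174.79, -0.11], [-173.66, 173.66]. Speed limits (degrees/s): [136.94, 136.94, 172.46, 180, 180, 180].

### API

Orientations are given as a 3x3 rotation matrix whose columns are the frame's x, y, z axes.
In Python, from rig import robot gives the robot as it stands. Calls block until the motion is done:
- robot.goto(position, orientation): joint-space move of the TCP to a pose.
- robot.servo_line(position, ori=None, speed=0.15): straight line of the TCP; ori=None keeps the orientation; speed is the mean speed in m/s.
- robot.movej(angles): joint-space move.
- robot.move_gripper(opening): opening from 0.0 (shut) to 1.0 (fully open); the grip force is fixed at half the most; returns when the fingers have stopped.
- robot.dwell(seconds).
- robot.ik(position, orientation): joint angles nearest the present ones, or None.
- robot.grab_frame(name): name is "scene" or "side" or "wrist"; returns (picture, depth): 420x560x3 uint8, red, green, blue; 420x560 float32, m along the optical axis (not along the pixel's ray), 0 where there is no reading.
- robot.camera_info(name): a dict with "vfov" (degrees; the focal length in pixels is half the picture's height over the tangent of half this angle, whatever the lens; pixels are square), "cx", "cy" (the principal point, pixels), "view" (4x4, takes a point from world to camera coordinates); the wrist camera has in their place "T_tool_cam" (4x4, takes a point from camera to tool coordinates, whose origin is the TCP and whose axes are the flange's). Camera axes: x right, y down, z forward; pixel columns grow to the right and rows downward; lengths in m; the calibration is good to about 2 mm. A picture is of the moment at which its call begins: read the wrist's pose just before it. camera_info takes no time and is no camera call.
A pose or a line that the arm cannot do raises robot.Unreachable and nothing moves.
- robot.job_done(): hands the job in; it is judged then, once.
Readings, each from a call of its own:
- robot.read_t(): time.
- robot.read_qpos(): joint angles.
- robot.read_qvel(): joint speeds.
- robot.read_effort(): joint torques, N m.
- robot.read_position(): TCP position.
- robot.read_tcp_rot(): TCP orientation.
- robot.read_force(): force on the tool from outside, world axes, zero at the start.
- robot.read_ft_torque(): the same for the moment, N m.
- robot.read_grip_width(): opening from 0.0 (shut) to 1.0 (fully open).
- robot.read_finger_force(): force on a finger pad.
Only numpy, scipy, OpenCV 4.12 (cv2) and the standard library are available. Lean on these libraries where they do the work, as an engineer would, in place of code of your own. Each camera call takes 0.05 s, during which the arm holds its last target. There are 200 camera calls.

## Working session

There is one attempt and no reset: what is moved stays moved. The work goes in short steps, each a Python script; the robot and the scene stay as the last script left them, time stands still between calls to the robot, and variables do not carry over. Pictures are saved under pics/ and viewed, at most 14 in all, crops included, and the job is handed in when it is done.

```bash
ls; mkdir -p pics
python3 - <<'E'
from rig import robot
import cv2,numpy as np
for n in("scene","side"):
    im,d=robot.grab_frame(n); cv2.imwrite(f"pics/{n}0.png",im[:,:,::-1]); np.save(f"pics/{n}0.npy",d)
    print(n,robot.camera_info(n))
print(robot.camera_info("wrist"),robot.read_tcp_rot(),robot.read_t())
E
```

```text
pics
scene {'vfov': 46.11663869268081, 'cx': 274.3530413444839, 'cy': 204.8919280318363, 'view': array([[-0.605563  ,  0.79572167,  0.01097574,  0.32129306],
       [ 0.56925423,  0.44277134, -0.69275044, -0.24129274],
       [-0.55609628, -0.41325605, -0.72109386,  1.4706781 ],
       [ 0.        ,  0.        ,  0.        ,  1.        ]])}
side {'vfov': 44.98421568571405, 'cx': 278.6876595169057, 'cy': 206.8327826366538, 'view': array([[-0.96080317, -0.27685845, -0.01437605,  0.51512255],
       [-0.18222372,  0.66976457, -0.719868  ,  0.18076318],
       [ 0.2089301 , -0.6890318 , -0.6939621 ,  1.09059902],
       [ 0.        ,  0.        ,  0.        ,  1.        ]])}
{'vfov': 65.08505160013607, 'cx': 277.1984795575148, 'cy': 211.3666301594656, 'T_tool_cam': array([[-5.02577734e-04, -9.53824784e-01, -3.00363162e-01,
         8.12276493e-02],
       [ 9.99999569e-01, -2.45031871e-04, -8.95116583e-04,
         1.00674393e-03],
       [ 7.80185834e-04, -3.00363482e-01,  9.53824496e-01,
        -1.56877653e-01],
       [ 0.00000000e+00,  0.00000000e+00,  0.00000000e+00,
         1.00000000e+00]])} [[ 9.31985680e-01 -3.62494892e-01 -3.81085705e-04]
 [-3.62495044e-01 -9.31984497e-01 -1.49661515e-03]
 [ 1.87349380e-04  1.53296557e-03 -9.99998807e-01]] 0.1
```

View pics/scene0.png

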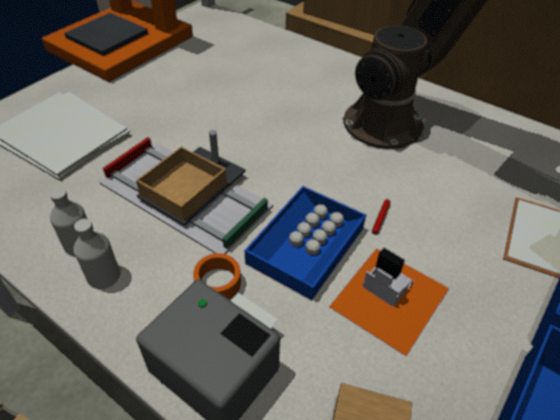

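View pics/side0.png

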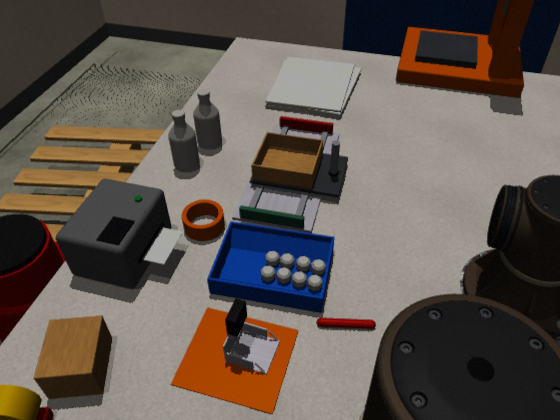

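```bash
cat > h.py <<'E'
import numpy as np,cv2
from rig import robot
def world(n,d,pose=None):
    c=robot.camera_info(n); f=210/np.tan(np.radians(c['vfov']/2))
    v,u=np.mgrid[0:420,0:560]
    P=np.stack([(u-c['cx'])/f*d,(v-c['cy'])/f*d,d,np.ones_like(d)],-1)
    if n=="wrist":
        T=np.eye(4);T[:3,:3]=pose[1];T[:3,3]=pose[0];T=T@c['T_tool_cam']
    else: T=np.linalg.inv(c['view'])
    W=(P@T.T)[...,:3]; W[d<=0]=np.nan
    return W
def shot(n,name):
    pose=(np.array(robot.read_position()),np.array(robot.read_tcp_rot()))
    im,d=robot.grab_frame(n); cv2.imwrite(f"pics/{name}.png",im[:,:,::-1])
    return im,world(n,d,pose)
def masks(im):
    h=cv2.cvtColor(im,cv2.COLOR_RGB2HSV); H,S,V=[h[...,i].astype(int) for i in range(3)]
    return dict(blue=(abs(H-112)<12)&(S>150)&(V>50),orange=(H>4)&(H<16)&(S>200)&(V>100),
      green=(abs(H-70)<18)&(S>100)&(V>25),red=((H<4)|(H>174))&(S>150)&(V>70),white=(S<60)&(V>120),
      brown=(H>9)&(H<25)&(S>90)&(S<=200)&(V>50))
E
python3 - <<'E'
from h import *
for n in("scene","side"):
    im=cv2.imread(f"pics/{n}0.png")[:,:,::-1]; W=world(n,np.load(f"pics/{n}0.npy"))
    m=masks(np.ascontiguousarray(im))
    print(n)
    for k in m:
        N,L,st,ce=cv2.connectedComponentsWithStats(m[k].astype(np.uint8))
        for i in range(1,N):
            w=W[L==i]; 
            if st[i,4]<40 : continue
            w=w[~np.isnan(w[:,0])]
            if len(w)<20 or st[i,4]>12000: continue
            c=np.percentile(w,[2,50,98],axis=0)
            if not(0.2<c[1,0]<.95 and abs(c[1,1])<.75): continue
            r=cv2.minAreaRect(w[:,:2].astype(np.float32)*1000)
            print(k,st[i,4],ce[i].round(),c.round(3).tolist(),np.round(r[0]),np.round(r[1]),round(r[2]))
P={'scene':[(213,132),(307,188),(366,226),(313,292),(247,240),(376,250),(447,292),(407,348),(331,297),(250,350)],
 'side':[(335,137),(235,226),(334,235),(316,305),(212,293),(207,311),(297,325),(271,403),(175,388),(335,150)]}
for n in P:
    W=world(n,np.load(f"pics/{n}0.npy"))
    print(n,[W[v-1:v+2,u-1:u+2].reshape(-1,3)[np.nanargmax(W[v-1:v+2,u-1:u+2,2])].round(3).tolist() for u,v in P[n]])
E
cat > crop.py <<'E'
import cv2,sys
n,x,y,w,h,s=sys.argv[1],*map(int,sys.argv[2:7]); im=cv2.imread(f"pics/{n}.png")[y:y+h,x:x+w]
cv2.imwrite(f"pics/{sys.argv[7]}.png",cv2.resize(im,None,fx=s,fy=s,interpolation=cv2.INTER_CUBIC))
E
python3 crop.py scene0 90 120 370 240 2 c1
```

```text
scene
blue 5737 [301. 243.] [[0.402, 0.001, 0.003], [0.552, 0.079, 0.023], [0.648, 0.176, 0.052]] [524.  87.] [249. 173.] 4
blue 3757 [539. 375.] [[0.37, 0.579, 0.004], [0.547, 0.605, 0.021], [0.675, 0.657, 0.122]] [491. 622.] [412.  87.] 0
orange 4663 [391. 307.] [[0.441, 0.224, 0.001], [0.565, 0.335, 0.004], [0.626, 0.392, 0.008]] [532. 308.] [174. 197.] 90
orange 362 [220. 270.] [[0.684, -0.047, 0.04], [0.716, 0.0, 0.046], [0.763, 0.044, 0.049]] [723.  -2.] [83. 94.] 6
green 391 [244. 223.] [[0.502, -0.057, 0.017], [0.583, -0.05, 0.04], [0.649, -0.046, 0.046]] [573. -52.] [153.  12.] 2
green 57 [202. 302.] [[0.832, 0.063, 0.134], [0.839, 0.071, 0.136], [0.845, 0.078, 0.14]] [838.  70.] [15. 15.] 14
red 154 [126. 154.] [[0.512, -0.454, 0.038], [0.588, -0.448, 0.043], [0.659, -0.442, 0.046]] [ 585. -449.] [153.  13.] 3
red 193 [381. 216.] [[0.294, 0.169, 0.013], [0.352, 0.185, 0.018], [0.399, 0.199, 0.021]] [346. 183.] [111.  13.] 13
white 571 [138. 169.] [[0.531, -0.437, 0.006], [0.591, -0.409, 0.01], [0.644, -0.321, 0.079]] [ 595. -379.] [138. 121.] 2
white 1079 [224. 217.] [[0.52
[... 4782 characters left out ...]
wn 3236 [ 69. 347.] [[0.756, 0.352, 0.077], [0.811, 0.416, 0.08], [0.866, 0.474, 0.083]] [813. 412.] [101. 122.] 21
brown 126 [386. 349.] [[0.286, 0.623, 0.663], [0.288, 0.63, 0.664], [0.29, 0.637, 0.666]] [288. 630.] [15.  4.] 89
scene [[0.455, -0.248, 0.132], [0.41, 0.011, 0.051], [0.386, 0.164, 0.004], [0.64, 0.18, 0.036], [0.596, -0.03, 0.004], [0.442, 0.222, 0.008], [0.448, 0.4, 0.004], [0.618, 0.393, 0.006], [0.609, 0.207, 0.003], [0.857, 0.198, 0.137]]
side [[0.492, -0.431, 0.009], [0.636, 0.013, 0.043], [0.41, -0.008, 0.049], [0.408, 0.167, 0.026], [0.632, 0.184, 0.008], [0.624, 0.233, 0.006], [0.433, 0.214, 0.004], [0.439, 0.382, 0.006], [0.62, 0.405, 0.002], [0.454, -0.242, 0.113]]
```

View pics/c1.png

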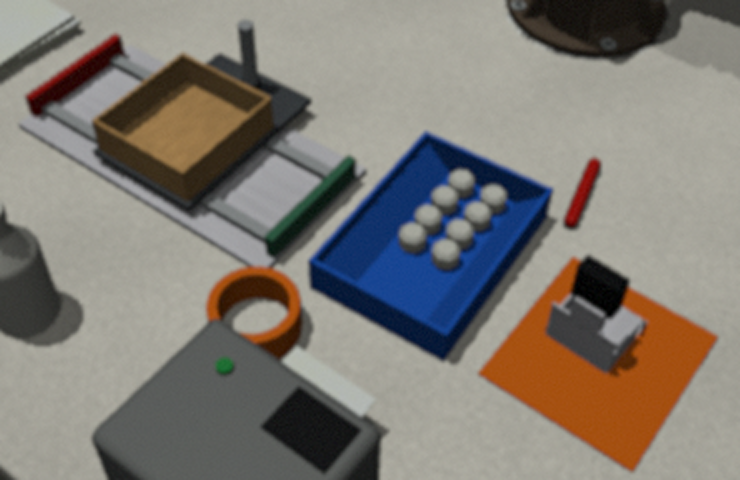

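```bash
cat >> h.py <<'E'
def rotz(a): a=np.radians(a); return np.array([[np.cos(a),-np.sin(a),0],[np.sin(a),np.cos(a),0],[0,0,1.]])
def roty(a): a=np.radians(a); return np.array([[np.cos(a),0,np.sin(a)],[0,1,0],[-np.sin(a),0,np.cos(a)]])
DOWN=np.diag([1.,-1,-1])
E
python3 - <<'E'
from h import *
pp=[]
for n in("scene","side"):
    W=world(n,np.load(f"pics/{n}0.npy")).reshape(-1,3)
    w=W[(abs(W[:,0]-.455)<.03)&(abs(W[:,1]+.247)<.03)&(W[:,2]>.09)&(W[:,2]<.16)]
    print(n,len(w),w.min(0),w.max(0),np.median(w,0)); pp.append((w.min(0)+w.max(0))/2)
p=np.mean(pp,0); print(p)
a=1.8; R=rotz(a)@DOWN; d=np.array([-np.sin(np.radians(a)),np.cos(np.radians(a)),0])
robot.goto([p[0],p[1],.24],R); robot.servo_line([p[0],p[1],.095],speed=.1)
robot.move_gripper(0); print(robot.read_grip_width(),robot.read_force(),robot.read_position())
q=np.array([p[0],p[1],.095])
robot.servo_line(q+.095*d,speed=.08)
for k in range(20):
    f=np.array(robot.read_force()); s=.095+.002*k
    if abs(f@d)>14: break
    robot.servo_line(q+(s+.002)*d,speed=.03)
print(s,f,robot.read_position(),robot.read_t())
E
```

```text
scene 135 [ 0.44604163 -0.26134422  0.09004127] [ 0.46920503 -0.23881629  0.13283883] [ 0.46207992 -0.24622778  0.11645306]
side 127 [ 0.44826186 -0.26093753  0.0901562 ] [ 0.46765833 -0.2367651   0.13152759] [ 0.45736704 -0.24279465  0.11395293]
[ 0.45779171 -0.24946579  0.11114097]
0.21973066482662013 [ 0.81912019 -1.65295694 -1.28647357] [ 0.45779651 -0.24958341  0.09498948]
0.105 [  6.64745645 -20.36548128  -9.94679101] [ 0.4546458  -0.14659419  0.09502552] 8.525
```

```bash
python3 - <<'E'
from h import *
robot.dwell(.3); robot.move_gripper(1.0); p=np.array(robot.read_position())
robot.servo_line(p+[0,0,.12],speed=.15)
# look at scoop: tool x -> world +y? check ik both ways
for s in (90,-90):
    R=rotz(s)@DOWN
    for pos in ([.53,.29,.2],[.53,.29,.085],[.6,.09,.09],[.45,.09,.1]): 
        q=robot.ik(pos,R); print(s,pos,None if q is None else np.round(q))
    for t in (-50,-30,20,):   # scoop pitch about y: +: nose(-x) up?
        for pos in ([.55,-.136,.2],[.58,-.136,.22]):
            q=robot.ik(pos,roty(t)@R); print('tilt',t,pos,None if q is None else np.round(q))
robot.goto([.50,.19,.36],rotz(0)@DOWN)
im,W=shot("wrist","w1"); np.save("pics/w1W.npy",W)
im,W=shot("side","s1"); np.save("pics/s1W.npy",W)
print(robot.read_t())
E
python3 crop.py s1 160 100 280 300 2 c2
```

```text
90 [0.53, 0.29, 0.2] [ 47.  15. -11.   0. -64. 133.]
90 [0.53, 0.29, 0.085] [ 47.  21. -19.   0. -50. 133.]
90 [0.6, 0.09, 0.09] [ 27.  21. -18.   0. -51. 153.]
90 [0.45, 0.09, 0.1] [ 36.   8. -36.   0. -47. 144.]
tilt -50 [0.55, -0.136, 0.2] None
tilt -50 [0.58, -0.136, 0.22] None
tilt -30 [0.55, -0.136, 0.2] [  8.  -4. -45.  12. -20. 161.]
tilt -30 [0.58, -0.136, 0.22] [  8.  -2. -39.  10. -24. 164.]
tilt 20 [0.55, -0.136, 0.2] None
tilt 20 [0.58, -0.136, 0.22] None
-90 [0.53, 0.29, 0.2] [ 47.  15. -11.   0. -64. -47.]
-90 [0.53, 0.29, 0.085] [ 47.  21. -19.   0. -50. -47.]
-90 [0.6, 0.09, 0.09] [ 27.  21. -18.   0. -51. -27.]
-90 [0.45, 0.09, 0.1] [ 36.   8. -36.   0. -47. -36.]
tilt -50 [0.55, -0.136, 0.2] None
tilt -50 [0.58, -0.136, 0.22] None
tilt -30 [0.55, -0.136, 0.2] [  8.  -4. -45.  12. -20. -19.]
tilt -30 [0.58, -0.136, 0.22] [  8.  -2. -39.  10. -24. -16.]
tilt 20 [0.55, -0.136, 0.2] [  5.  24.  -0.  -2. -86.  -4.]
tilt 20 [0.58, -0.136, 0.22] [  5.  26.   6.  -2. -90.  -4.]
12.4583
```

View pics/w1.png

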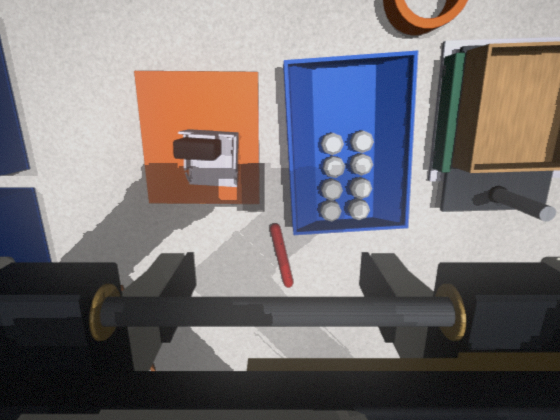

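View pics/c2.png

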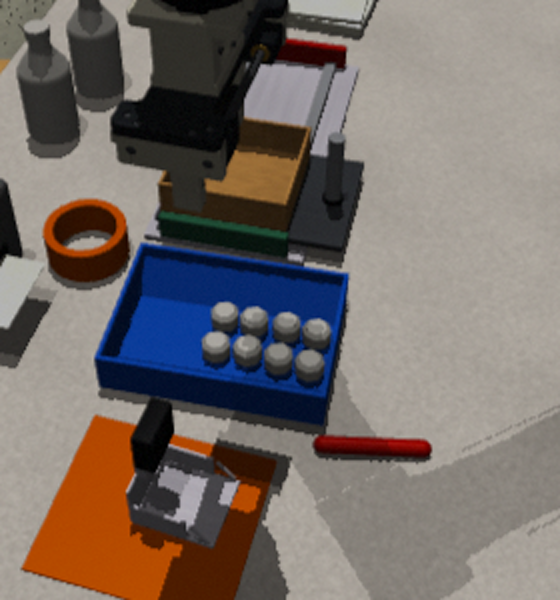

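```bash
cat >> h.py <<'E'
def rect(w): 
    r=cv2.minAreaRect((w[:,:2]*1000).astype(np.float32)); return np.round(r[0],1),np.round(r[1],1),round(r[2],1)
def scoopfit(im,W,c=(.51,.29),r=.09):
    m=masks(im); ok=(np.hypot(W[...,0]-c[0],W[...,1]-c[1])<r)
    top=W[ok&(W[...,2]>.118)&(W[...,2]<.14)]; print("griptop",len(top),rect(top),np.median(top[:,2]))
    body=(ok&(W[...,2]>.02)&(W[...,2]<.07)); print("walls",rect(W[body]))
    return top
E
python3 - <<'E'
from h import *
im=np.ascontiguousarray(cv2.imread("pics/w1.png")[:,:,::-1]); W=np.load("pics/w1W.npy")
m=masks(im)
b=m['blue']&(W[...,0]>.35)&(W[...,1]<.25)
rim=W[b&(W[...,2]>.044)]; print("rim",len(rim),rect(rim),np.median(rim[:,2]))
fl=W[b&(W[...,2]<.012)]; print("floor z",np.median(fl[:,2]))
mat=W[m['orange']&(W[...,1]>.18)&(W[...,2]<.015)]; print("mat",rect(mat),np.median(mat[:,2]))
scoopfit(im,W)
for u,v in [(188,183),(236,184),(212,160),(182,133),(238,131)]: print((u,v),W[v,u].round(4))
br=m['brown']&(abs(W[...,0]-.57)<.12)&(W[...,1]<-.05)&(W[...,2]>.065); print("cartonrim",rect(W[br]),W[br].min(0),W[br].max(0))
x=W[m['white']&(W[...,0]<.57)&(W[...,1]<.16)&(W[...,1]>.02)&(W[...,2]>.02)]; print(x.min(0),x.max(0))
W2=np.load("pics/s1W.npy");im2=np.ascontiguousarray(cv2.imread("pics/s1.png")[:,:,::-1])
b=masks(im2)['blue']&(W2[...,0]>.35)&(W2[...,1]<.25)
rim=W2[b&(W2[...,2]>.044)]; print("side rim",rect(rim)); scoopfit(im2,W2)
E
```

```text
rim 1613 (array([524.3,  86.2]), array([242.4, 172.5]), 3.6) 0.04860800613489019
floor z 0.0031049134756327423
mat (array([0., 0.]), array([0., 0.]), 0.0) nan
griptop 822 (array([533.1, 286.5]), array([50.5, 22.1]), 86.4) 0.12653154856723406
walls (array([512.7, 287.6]), array([76.5, 70.9]), 86.5)
(188, 183) [0.4663 0.3308 0.0021]
(236, 184) [0.4667 0.2531 0.0114]
(212, 160) [0.5216 0.2659 0.1255]
(182, 133) [0.5478 0.3188 0.0544]
(238, 131) [5.468e-01 2.483e-01 4.000e-04]
cartonrim (array([ 577.2, -131.2]), array([157.4, 125.6]), 1.6) [ 0.49724242 -0.19607757  0.06501583] [ 0.6560672  -0.06693617  0.07911966]
[0.39694603 0.0447907  0.02000303] [0.54820421 0.14495828 0.43043843]
side rim (array([523.8,  87.5]), array([244.6, 179.5]), 3.6)
griptop 331 (array([532.5, 289.6]), array([51.4, 21.8]), 87.2) 0.12738042006335204
walls (array([512.9, 289.8]), array([79.1, 72. ]), 86.9)
  return _methods._mean(a, axis=axis, dtype=dtype,
  ret = ret.dtype.type(ret / rcount)
```

```bash
cat >> h.py <<'E'
TR=np.array([.524,.087]); TY=3.6; CA=np.array([.577,-.141]); CY=1.8
G=rotz(-90)@DOWN; OFF=np.array([.025,0,.082])
def pose(o,Rs): return np.asarray(o)+Rs@OFF, Rs@G
def tray_lip(x,z,t,y=0,yaw=TY):  # lip pos in tray frame, pitch t (+ lip up)
    Rs=rotz(yaw)@roty(t); L=np.r_[TR+(rotz(TY)@[x,y,0])[:2],z]
    return pose(L-Rs@[-.045,0,0],Rs)
def dump_lip(y,z,t,x=0):
    Rs=rotz(CY+90)@roty(t); L=np.r_[CA+(rotz(CY)@[x,y,0])[:2],z]
    return pose(L-Rs@[-.045,0,0],Rs)
def line(p,speed=.12): robot.servo_line(p[0],p[1],speed)
E
python3 - <<'E'
from h import *
Rs=rotz(-3.3); p,R=np.array([.533,.288,.085]),Rs@G
robot.goto([p[0],p[1],.24],R)
im,W=shot("wrist","w2"); scoopfit(im,W)
robot.servo_line(p,speed=.1); robot.move_gripper(0)
print(robot.read_grip_width(),robot.read_force()); line((p+[0,0,.12],R))
print(robot.read_force(),robot.read_t())
for nm,a in dict(a=tray_lip(.031,.1,-25),b=tray_lip(.031,.005,-25),c=tray_lip(-.06,.005,-4),c2=tray_lip(-.115,.005,-4),d=tray_lip(-.1,.06,20),e=tray_lip(-.02,.18,20),f=dump_lip(.035,.15,20),g=dump_lip(.035,.1,-25),h=dump_lip(.035,.075,-50),i=dump_lip(.035,.09,-60)).items():
    q=robot.ik(*a); print(nm,None if q is None else np.round(q),np.round(a[0],3))
E
```

```text
griptop 1406 (array([532.9, 286.5]), array([49.9, 21.3]), 87.3) 0.12664492937156574
walls (array([512. , 288.2]), array([77.1, 70.6]), 87.1)
0.24924086070804446 [-0.47579774 -1.70564272  2.90480958]
[-0.93980632  0.16139131 -2.03548632] 17.925
a [ 34.  -0. -43.  28. -27. -53.] [0.584 0.091 0.204]
b None [0.584 0.091 0.109]
c [ 32.  13. -31.   3. -42. -30.] [0.528 0.087 0.092]
c2 [ 35.   8. -38.   3. -41. -34.] [0.473 0.084 0.092]
d [ 25.  25.  -9.  -7. -75. -19.] [0.518 0.087 0.113]
e [ 23.  27.  11.  -6. -93. -19.] [0.598 0.092 0.233]
f [ 30.  14. -23.  20. -64.  52.] [ 0.573 -0.012  0.203]
g [ -6.  18.  -0. -25. -77. 105.] [ 0.575 -0.077  0.204]
h [-24.  32.  11. -44. -95. 122.] [ 0.576 -0.124  0.181]
i [ -29.   37.   16.  -50. -104.  124.] [ 0.577 -0.142  0.192]
```

```bash
cat >> h.py <<'E'
def touch(x,t,y=0,z0=.012,thr=4.):
    f0=robot.read_force()[2]; z=z0
    for k in range(10):
        f=robot.read_force()[2]-f0
        if f>thr: break
        z-=.0015; line(tray_lip(x,z,t,y),.03)
    print("touch z",round(z,4),"F",f); return z
E
python3 - <<'E'
from h import *
a=tray_lip(.030,.13,-15)
for t in(-15,-10): print(robot.ik(*tray_lip(.03,.005,t)) is not None)
robot.goto(*a); line(tray_lip(.03,.07,-15)); 
im,W=shot("side","s3")
line(tray_lip(.03,.012,-15),.06)
print(robot.read_force()); z=touch(.03,-15)
im,W=shot("scene","s4"); print(robot.read_t())
E
python3 crop.py s3 160 150 280 200 2 a; python3 crop.py s4 230 120 200 200 3 b; python3 -c "
import cv2,numpy as np;a=cv2.imread('pics/a.png');b=cv2.imread('pics/b.png');b=cv2.resize(b,(400,400));print(a.shape);cv2.imwrite('pics/c3.png',cv2.resize(np.hstack([a,b]),(800,333)))"
```

```text
True
True
[ 0.03382679 -0.12983825 -1.8413454 ]
touch z 0.003 F 7.004510996460262
22.1333
(400, 560, 3)
```

View pics/c3.png

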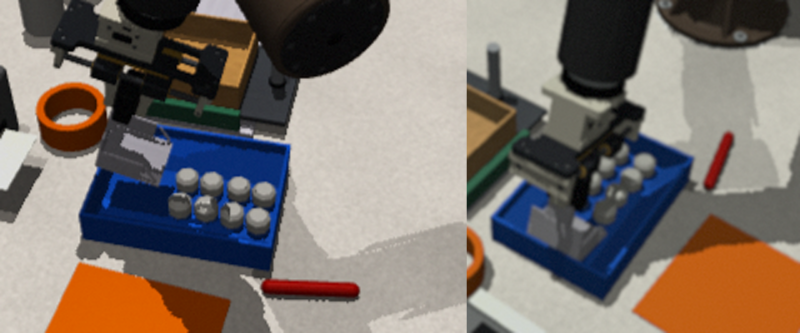

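```bash
python3 - <<'E'
from h import *
line(tray_lip(.012,.0045,-4),.05)
F=[]
x=.012
while x>-.060:
    x=max(x-.012,-.060); line(tray_lip(x,.0042,-4),.06); F.append(np.round(robot.read_force(),1))
print(F[::2],robot.read_t())
im,W=shot("side","s5"); im,W=shot("scene","s6")
E
python3 crop.py s5 160 150 280 200 2 a; python3 crop.py s6 230 120 200 200 3 b; python3 -c "
import cv2,numpy as np;a=cv2.imread('pics/a.png');b=cv2.imread('pics/b.png');b=cv2.resize(b,(400,400));cv2.imwrite('pics/c4.png',cv2.resize(np.hstack([a,b]),(800,333)))"
```

```text
[array([-0.8, -0.1, -1.4]), array([ 0.3, -0.3, -2.1]), array([ 0.3,  0.3, -3.5])] 24.6417
```

View pics/c4.png

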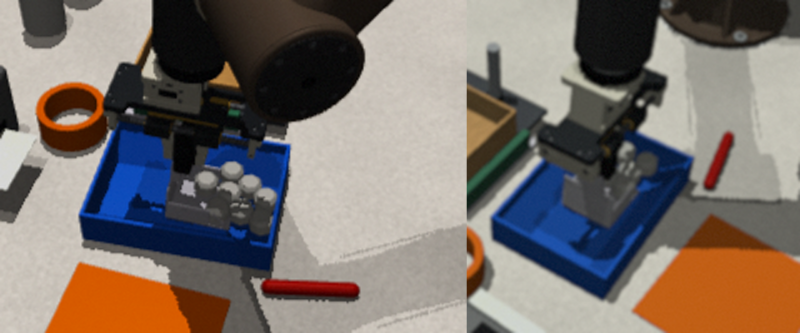

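```bash
cat >> h.py <<'E'
def lift(x,y=0):
    for t,dx,z in((4,0,.012),(12,.001,.026),(20,.003,.042)): line(tray_lip(x+dx,z,t,y),.04)
    line(tray_lip(x+.005,.14,20,y),.12)
def two(n):
    shot("side","_s"); shot("scene","_c")
    a=cv2.imread("pics/_s.png")[100:340,160:440]; b=cv2.imread("pics/_c.png")[90:330,110:400]
    cv2.imwrite(f"pics/{n}.png",cv2.resize(np.hstack([a,b]),(800,337),interpolation=cv2.INTER_CUBIC))
E
python3 - <<'E'
from h import *
lift(-.060); print(robot.read_force(),robot.read_t()); robot.dwell(.2); print(robot.read_force())
two("d1")
E
```

```text
[-0.70912496  0.38394962 -3.07895761] 27.0083
[-0.51191889 -0.24660932 -2.75492422]
```

View pics/d1.png

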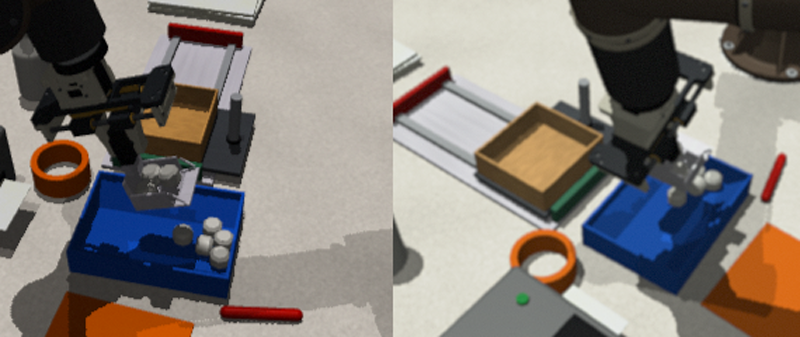

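```bash
cat >> h.py <<'E'
def carry(x0,y0=0):
    p0=tray_lip(x0,.14,20,y0)[0]; p1,R1=dump_lip(.035,.15,20)
    p0[2]+=.03
    for s in(.33,.67,1):
        Rs=rotz(TY+s*(CY+90-TY))@roty(20); line((p0+s*(p1-p0),Rs@G),.1)
def dump(x=0):
    for y,z,t in((.035,.115,0),(.035,.105,-22),(.035,.09,-38),(.035,.08,-52)): line(dump_lip(y,z,t,x),.1)
    robot.dwell(.4)
    line(dump_lip(.035,.082,-58,x),.1); robot.dwell(.4); print("F",robot.read_force())
def back():
    line(dump_lip(.035,.13,-30)); line(dump_lip(.045,.16,-10),.2)
E
python3 - <<'E'
from h import *
carry(-.055); print(robot.read_t()); dump(); two("d2"); print(robot.read_t())
E
```

```text
29.3
F [ 0.50616335  0.75971237 -1.78121072]
32.425
```

View pics/d2.png

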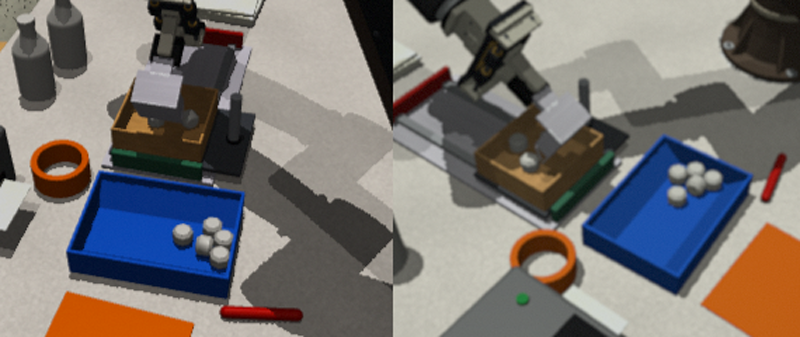

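```bash
cat >> h.py <<'E'
def caps():
    for n in("scene","side"):
        im,W=shot(n,"_"+n)
        # tray frame
        Q=(W[...,:2]-TR)@rotz(TY)[:2,:2]; 
        hsv=cv2.cvtColor(im,cv2.COLOR_RGB2HSV)
        m=(hsv[...,1]<90)&(hsv[...,2]>70)&(abs(Q[...,0])<.118)&(abs(Q[...,1])<.085)&(W[...,2]>.012)&(W[...,2]<.08)
        N,L,st,ce=cv2.connectedComponentsWithStats(m.astype(np.uint8))
        print(n,[(st[i,4],(np.r_[Q[L==i].mean(0),W[L==i][:,2].max()]*1000).round().tolist(),(np.ptp(Q[L==i],axis=0)*1000).round().tolist()) for i in range(1,N) if st[i,4]>25])
E
python3 - <<'E'
from h import *
back(); robot.goto(*tray_lip(.030,.13,-15)); line(tray_lip(.03,.11,-15))
caps()
E
```

```text
scene [(np.int32(484), [-86.0, -1.0, 39.0], [56.0, 94.0]), (np.int32(35), [-40.0, -1.0, 34.0], [26.0, 26.0])]
side [(np.int32(508), [-90.0, 5.0, 36.0], [53.0, 84.0]), (np.int32(119), [-37.0, -2.0, 32.0], [29.0, 27.0])]
```

Run:
```python
from h import *
im,W=shot("scene","_c"); Q=(W[...,:2]-TR)@rotz(TY)[:2,:2]
for u,v in[(675,173),(694,171),(712,180),(695,185),(677,196)]:
    x=int(u/1.404-280+110); y=int(90+v/1.404); print(x,y,(np.r_[Q[y,x],W[y,x,2]]*1000).round())
im2,W=shot("side","_s2"); Q=(W[...,:2]-TR)@rotz(TY)[:2,:2]
for u,v in[(182,234),(212,226),(223,238),(204,244),(220,257)]:
    x=int(u/1.404+160); y=int(100+v/1.404); print(x,y,(np.r_[Q[y,x],W[y,x,2]]*1000).round())
a=cv2.resize(im[170:270,250:390],(560,400),interpolation=cv2.INTER_CUBIC);b=cv2.resize(im2[220:320,240:300],(240,400),interpolation=cv2.INTER_CUBIC)
cv2.imwrite("pics/e1.png",np.hstack([a,b])[...,::-1])
```

```text
310 213 [-72. -34.  28.]
324 211 [-91.  -7.  35.]
337 218 [-91.  28.  31.]
325 221 [-65.  11.  34.]
312 229 [ 51.  36. 132.]
289 266 [-37.   5.  32.]
310 260 [-79. -23.  29.]
318 269 [-101.    0.   31.]
305 273 [-75.  16.  31.]
316 283 [-102.   37.   29.]
```

View pics/e1.png

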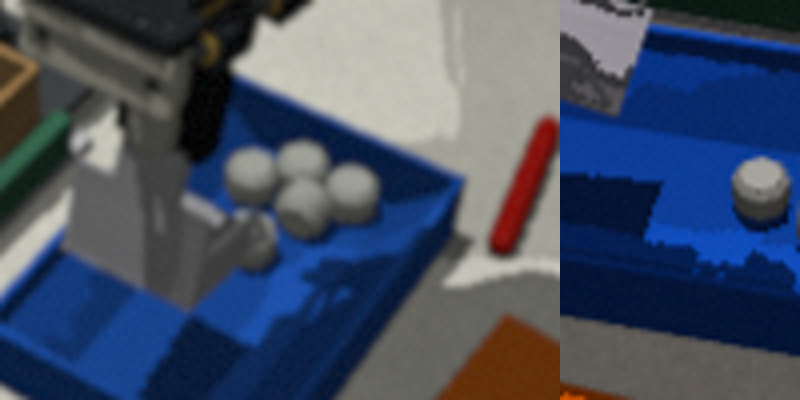

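```bash
cat >> h.py <<'E'
def sweep(x0,x1,y=0,thr=18):
    line(tray_lip(x0-.018,.0045,-4,y),.05); x=x0-.018; F=[]
    while x>x1:
        x=max(x-.008,x1); line(tray_lip(x,.0042,-4,y),.05); f=robot.read_force(); F.append([round(v) for v in f])
        if np.hypot(f[0],f[1])>thr: break
    print("x",x,F[-6:]); return x
E
python3 - <<'E'
from h import *
Y=.004
line(tray_lip(.03,.012,-15,Y),.1); touch(.03,-15,Y)
x=sweep(.03,-.113,Y); lift(x,Y); robot.dwell(.2); print(robot.read_force(),robot.read_t()); two("d3")
E
```

```text
touch z 0.003 F 6.826084259480249
x -0.113 [[0, 0, -2], [0, 1, -2], [0, 0, -2], [0, 0, -1], [0, 0, -2], [1, 1, -3]]
[-0.57893747  0.48007538 -3.74307168] 46.4
```

View pics/d3.png

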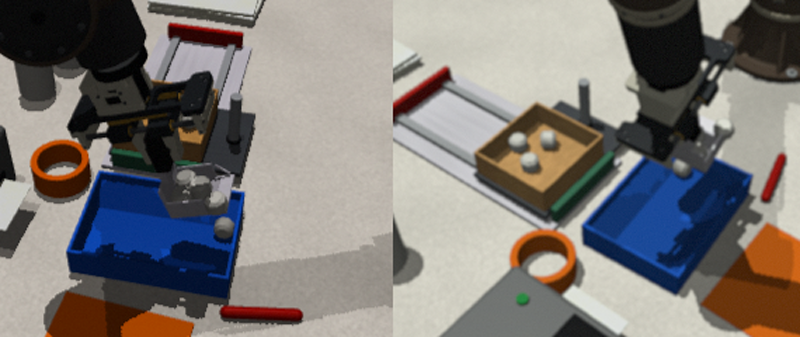

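Run:
```python
from h import *
Y=.004
for t in(28,34): line(tray_lip(-.10,.14,t,Y),.04)
robot.dwell(.3)
im,_=shot("side","_a"); im2,_=shot("scene","_b")
a=cv2.resize(im[180:300,230:350],(400,400),interpolation=cv2.INTER_CUBIC);b=cv2.resize(im2[140:260,290:410],(400,400),interpolation=cv2.INTER_CUBIC)
cv2.imwrite("pics/e2.png",np.hstack([a,b])[...,::-1])
```

```text
(no output)
```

View pics/e2.png

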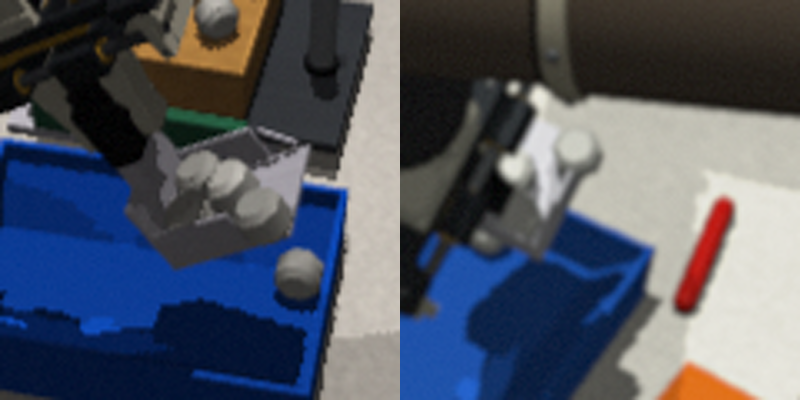

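Run:
```python
from h import *
Y=.004
def rl(x,z,t,r):
    Rs=rotz(TY)@roty(t)@cv2.Rodrigues(np.array([np.radians(r),0,0.]))[0]
    L=np.r_[TR+(rotz(TY)@[x,Y,0])[:2],z]; return pose(L-Rs@[-.045,0,0],Rs)
line(rl(-.055,.13,30,0),.06)
for r in(8,16,22): line(rl(-.055,.13,28,r),.03)
robot.dwell(.3)
for r in(10,0): line(rl(-.055,.14,26,r),.05)
im,_=shot("side","_a"); im2,_=shot("scene","_b")
a=cv2.resize(im[180:300,220:340],(400,400),interpolation=cv2.INTER_CUBIC);b=cv2.resize(im2[140:260,290:410],(400,400),interpolation=cv2.INTER_CUBIC)
cv2.imwrite("pics/e3.png",np.hstack([a,b])[...,::-1]); print(robot.read_t())
```

```text
51.8333
```

View pics/e3.png

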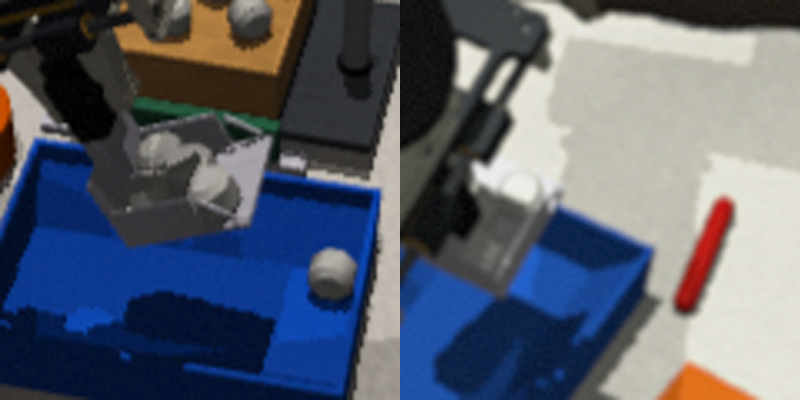

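```bash
cat >> h.py <<'E'
def carton():
    for n in("scene","side"):
        im,W=shot(n,"_"+n); Q=(W[...,:2]-CA)@rotz(CY)[:2,:2]; hsv=cv2.cvtColor(im,cv2.COLOR_RGB2HSV)
        m=(hsv[...,1]<90)&(hsv[...,2]>60)&(abs(Q[...,0])<.074)&(abs(Q[...,1])<.07)&(W[...,2]>.05)&(W[...,2]<.1)
        N,L,st,ce=cv2.connectedComponentsWithStats(m.astype(np.uint8))
        print("carton",n,[(int(st[i,4]),(np.r_[Q[L==i].mean(0),W[L==i][:,2].max()]*1000).round().tolist()) for i in range(1,N) if st[i,4]>20])
E
python3 - <<'E'
from h import *
carry(-.055,.004); dump(); back(); robot.goto(*tray_lip(.030,.13,-15)); caps(); carton(); print(robot.read_force(),robot.read_t())
E
```

```text
F [ 0.07055672 -0.50616186 -2.05303098]
scene [(np.int32(122), [-94.0, -33.0, 38.0], [31.0, 34.0])]
side [(np.int32(114), [-99.0, -28.0, 38.0], [29.0, 24.0])]
carton scene [(551, [-6.0, -20.0, 67.0]), (114, [-49.0, 20.0, 66.0]), (88, [52.0, -28.0, 77.0])]
carton side [(58, [31.0, -14.0, 62.0]), (90, [-44.0, -23.0, 65.0]), (133, [-45.0, 19.0, 64.0])]
[-0.06243462 -0.18082029 -1.75677187] 60.1333
```

```bash
cat >> h.py <<'E'
def rl(x,z,t,r,Y):
    Rs=rotz(TY)@roty(t)@cv2.Rodrigues(np.array([np.radians(r),0,0.]))[0]
    L=np.r_[TR+(rotz(TY)@[x,Y,0])[:2],z]; return pose(L-Rs@[-.045,0,0],Rs)
E
python3 - <<'E'
from h import *
Y=-.007
line(tray_lip(.0,.06,-12,Y)); line(tray_lip(.0,.012,-12,Y),.1); touch(.0,-12,Y)
x=sweep(0,-.114,Y)
for t,dx,z in((4,0,.012),(14,.002,.03),(24,.01,.05)): line(tray_lip(x+dx,z,t,Y),.04)
line(rl(-.055,.13,28,0,Y),.12)
for r in(-12,-22): line(rl(-.055,.13,28,r,Y),.04)
robot.dwell(.2); line(rl(-.055,.14,24,0,Y),.06); robot.dwell(.3); print(robot.read_force(),robot.read_t())
caps()
im,_=shot("side","_a"); im2,_=shot("scene","_b")
a=cv2.resize(im[180:300,200:340],(467,400),interpolation=cv2.INTER_CUBIC);b=cv2.resize(im2[140:260,290:390],(333,400),interpolation=cv2.INTER_CUBIC)
cv2.imwrite("pics/e4.png",np.hstack([a,b])[...,::-1])
E
```

```text
touch z 0.003 F 8.787480160643753
x -0.114 [[-1, 0, -1], [0, 0, -3], [1, 0, -2], [0, 0, -1], [0, 0, -2], [-1, 0, -2]]
[ 0.326284   -0.60605106 -1.72489973] 71.9
scene []
side []
```

Run:
```python
from h import *
carry(-.055,-.007); dump(); back(); robot.goto(*tray_lip(.0,.2,0)); carton(); caps(); print(robot.read_t())
# mat & elsewhere
im,W=shot("scene","_m"); m=masks(im)
mm=m['orange']&(W[...,1]>.19)&(W[...,0]<.65)&(W[...,2]<.012); print("mat",rect(W[mm]),np.median(W[mm][:,2]))
im2,_=shot("side","_n")
a=cv2.resize(im[120:260,110:290],(514,400));b=cv2.resize(im2[110:310,200:350],(286,400))
cv2.imwrite("pics/e5.png",np.hstack([a,b])[...,::-1])
```

```text
F [ 0.50804466 -1.00388065 -1.94802948]
carton scene [(664, [-7.0, -22.0, 86.0]), (114, [-49.0, 19.0, 67.0]), (88, [52.0, -28.0, 76.0])]
carton side [(463, [-27.0, -12.0, 84.0]), (164, [38.0, -14.0, 62.0])]
scene []
side []
80.2667
mat (array([532.5, 307.3]), array([175.1, 194.7]), 89.5) 0.0042929951117458565
```

View pics/e5.png

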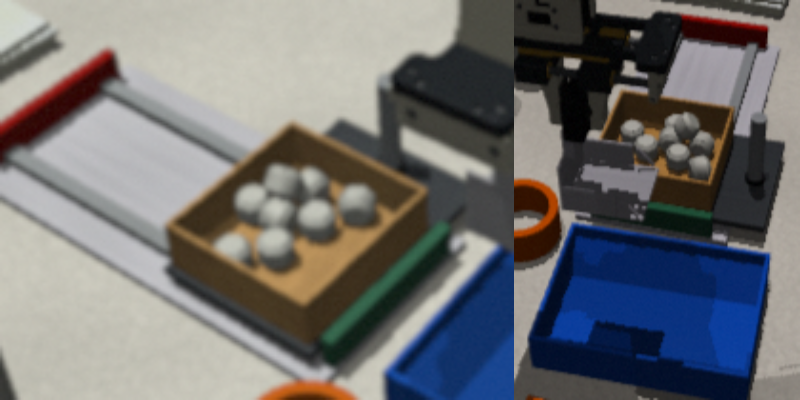

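Run:
```python
from h import *
o=np.array([.53,.307,.003]); Rs=rotz(0)
line(pose(o+[0,0,.15],Rs),.15); line(pose(o+[0,0,.01],Rs),.1)
robot.dwell(.2); f0=robot.read_force()[2]
for k in range(10):
    f=robot.read_force()[2]-f0
    if f>3: break
    o2=o+[0,0,.0085-.0015*k]; line(pose(o2,Rs),.03)
print("z",o2[2],f); robot.move_gripper(.6); p=np.array(robot.read_position())
robot.servo_line(p+[0,0,.15],Rs@G,.12)
im,W=shot("wrist","w9"); scoopfit(im,W,(.55,.307),.11)
print(robot.read_t())
a=1.8; R=rotz(a)@DOWN
robot.goto([.4545,-.1466,.25],R)
im,W=shot("side","s9"); scoopfit(im,W,(.55,.307),.11)
im,W=shot("scene","s10"); carton()
w=W[(abs(W[...,0]-.455)<.03)&(abs(W[...,1]+.145)<.03)&(W[...,2]>.1)&(W[...,2]<.14)]; print(len(w),w.min(0) if len(w) else 0,w.max(0) if len(w) else 0)
```

```text
z 0.0024999999999999996 5.72013820108672
griptop 1489 (array([553. , 305.4]), array([22. , 49.2]), 0.3) 0.1266134816346658
walls (array([532., 306.]), array([71.8, 76.2]), 0.1)
87.6917
griptop 339 (array([552.6, 309. ]), array([49.6, 22.8]), 89.6) 0.1272709156069225
walls (array([532.9, 308.6]), array([78.2, 71.4]), 89.9)
carton scene [(652, [-7.0, -22.0, 87.0]), (113, [-49.0, 20.0, 70.0]), (89, [51.0, -28.0, 77.0])]
carton side [(456, [-27.0, -12.0, 83.0]), (169, [38.0, -14.0, 62.0])]
110 [ 0.442561   -0.15789237  0.10069143] [ 0.46640221 -0.13554165  0.13298821]
```

Scoop stands well on its mat. Next I move the carriage to the red stop.

Run:
```python
from h import *
a=1.8; d=-np.array([-np.sin(np.radians(a)),np.cos(np.radians(a)),0])
q=np.array([.4546,-.1466,.095]); robot.servo_line(q,speed=.1); robot.move_gripper(0); print(robot.read_grip_width())
robot.servo_line(q+.205*d,speed=.06)
for k in range(20):
    f=np.array(robot.read_force()); s=.205+.002*k
    if abs(f@d)>14: break
    robot.servo_line(q+(s+.002)*d,speed=.02)
print(s,f,robot.read_position()); robot.dwell(.3); robot.move_gripper(1.0)
p=np.array(robot.read_position()); robot.servo_line(p+[0,0,.14],speed=.15); robot.goto([.42,.1,.35],DOWN)
im,W=shot("side","s11"); scoopfit(im,W,(.55,.307),.11)
import h; h.CA=np.array([.577,-.141])+.22*d[:2]; carton(); print(robot.read_t())
im,W=shot("scene","s12"); m=masks(im)
br=m['brown']&(abs(W[...,0]-.58)<.12)&(W[...,1]<-.2)&(W[...,2]>.065); print(W[br].min(0),W[br].max(0),rect(W[br]))
```

```text
0.22232080658670483
0.22299999999999998 [-2.28091828 18.32471373 13.37805046] [ 0.46114482 -0.36688427  0.09500944]
griptop 340 (array([553.2, 308.3]), array([50.3, 22.9]), 89.9) 0.12740473968009902
walls (array([532. , 308.2]), array([79.8, 72.8]), 88.9)
carton scene [(550, [-8.0, -22.0, 86.0]), (95, [-50.0, 20.0, 67.0]), (74, [51.0, -27.0, 75.0])]
carton side [(50, [0.0, -39.0, 78.0]), (105, [42.0, -16.0, 61.0])]
102.55
[ 0.50130299 -0.43882137  0.06520872] [ 0.66571612 -0.28442633  0.08251244] (array([ 583.2, -362.4]), array([163.4, 152. ]), 1.4)
```

```bash
python3 -c "
from rig import robot
robot.dwell(.5); print(robot.job_done())"
```

```text
the job is handed in; nothing more can be done
None
```

I've handed the job in (the judge returned no verdict): all eight caps are in the carton, the carriage is against the red stop, and the scoop stands upright on its mat.

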